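# Rotate the solvent bottles at the chromatography bench

### The job

The solvent bottle on the round drip tray has run empty: replace it by the oldest stock, the bottle in the front place of the white stock row, pull the bottle behind that one forward into the front place, stand the new bottle from the delivery carton in the back place behind it, and return the empty bottle to the carton cell the new one came from. All these places are taken, so park a bottle on the way (the bare white tile is free); at the end each bottle stands upright on the floor of its place. It is glass, so set every bottle down without dropping or tipping it, and leave the other bottle in the carton and the beaker where they are.

Things in the scene. Friction and masses are not known exactly. Their poses are not given: they have to be found in the camera images.
- empty_c (a point): The empty bottle, at the start on the drip tray: brown glass, white label, 64 mm across, 136 mm tall, 0.2 kg. No cap: bare neck 28 mm across, from 45 to 65 mm above this point; from 31 mm down to 15 mm above the point, the widening shoulder. Point: on its axis, 71 mm above its underside; z axis up.
- oldest_c (a point): The oldest stock bottle, at the start in the front place (nearer the robot) of the stock row: brown glass, white label, 64 mm across, 142 mm tall, 0.4 kg. Grey ribbed cap 32 mm across, from 45 to 71 mm above this point; below it a neck 27 mm across and, from 31 mm down to 15 mm above the point, the widening shoulder. Point: on its axis, 71 mm above its underside; z axis up.
- second_c (a point): The second stock bottle, at the start in the back place of the stock row; same make as the oldest: 64 mm across, 142 mm tall, 0.4 kg. Grey ribbed cap 32 mm across, from 45 to 71 mm above this point; below it a neck 27 mm across and, from 31 mm down to 15 mm above the point, the widening shoulder. Point: on its axis, 71 mm above its underside; z axis up.
- new_c (a point): The new bottle, at the start in one of the two cells of the delivery carton (the only capped bottle there); same make: 64 mm across, 142 mm tall, 0.4 kg. Grey ribbed cap 32 mm across, from 45 to 71 mm above this point; below it a neck 27 mm across and, from 31 mm down to 15 mm above the point, the widening shoulder. Point: on its axis, 71 mm above its underside; z axis up.
- returned_c (a point): An empty bottle that was returned earlier and stands in the other cell of the carton; it stays there. Brown glass, 64 mm across, 136 mm tall, 0.2 kg. No cap: bare neck 28 mm across, from 45 to 65 mm above this point; from 31 mm down to 15 mm above the point, the widening shoulder. Point: on its axis, 71 mm above its underside; z axis up.
- drip_tray: Round white enamel drip tray, fixed, 110 mm across the rim, 18 mm high, walls and floor 4 mm thick; inside 98 mm across at the floor. One bottle stands in it, anywhere on its floor. Origin: centre of its underside, on the bench.
- stock_row: White two-place bottle tray, fixed, 200 mm (x) by 100 mm (y); floor and walls 5 mm thick. Front = its -x end, nearer the robot, lip 22 mm high; back = +x end, wall 65 mm high. Sides 25 mm high (45 mm near the back); a 22 mm high rib parts the places. Front place centred at x = -47.5 mm, back place at x = +47.5 mm, y = 0, each 92 x 90 mm inside. Origin: centre of its underside, on the bench.
- carton: Open cardboard delivery carton, fixed, 200 mm (x) by 104 mm (y), 70 mm high; floor, walls and the one partition 4 mm thick. Two cells centred at x = -49 mm and x = +49 mm, y = 0, each 94 x 96 mm inside; at the start the new bottle is in one, the returned bottle in the other, either way round. Origin: centre of its underside, on the bench.
- tile: Bare white ceramic tile, fixed, 120 x 120 mm, 8 mm thick, free for parking a bottle. Origin: centre of its underside, on the bench. A metal block of small vials (56 x 92 mm, 45 mm high) stands 105 mm from its centre on its +x side.
- beaker_c (a point): Empty glass beaker, 52 mm across, 68 mm tall, about 105 mm from the centre of the drip tray on its far side; it stays where it is. Point: on its axis, 34 mm above its underside. Within 0.6 m of the bench's middle line only the bottles are taller than 75 mm.
Not all that is in view belongs to the job. Leave any blue look-alike of the part that bears second_c alone. There is more than one size of the stock_row; the one meant has the size given above.

How it is judged:
By the outcome, as a careful person would: the job done as asked, in the order asked, and still so for the second after the job is handed in, with the robot touching nothing.
It also fails if it takes over 125 s, if anything falls off the work surface, if the arm or the gripper's body presses on something with over 40 N, if the wrist force passes 120 N, or if a joint passes its speed limit or range.

### The arm

A 6-joint arm with a two-finger parallel gripper is mounted at the origin on the work surface. World frame = base frame: x ahead of the robot, y to its left, z up, the work surface at z = 0. Lengths are in mm, angles in rad, forces in N, time in s.
With the tool pointing down it reaches from about 350 to 925 mm from the base axis. Payload 6.4 kg.
Tool frame: the origin (TCP) lies at the very end of the fingers, on their centre line; the grasp point (between the pads) lies 19 mm behind it; z points along the fingers, y is the line along which they close (so a half turn about z gives the same grasp; the last joint's range is limited). The gripper opens to 85 mm and grips with 20 to 120 N. Pads are 22 mm wide; open, the fingers measure 114 mm over their backs; the gripper's body (76 mm by 85 mm) begins 54 mm behind the grasp point. The pads swing forward as they close: fully open they stand 13 mm farther back than shut.
Start: joints at [1.086, 0.245, 1.558, -0, 1.339, -0.174], TCP at [198.78, 618.87, 231.29] pointing down, gripper open.
Joint ranges: [-3.13, 3.13], [-1.02, 2.26], [0.13, 2.54], [-0.95, 4.09], [0.21, 2.88], [-2.74, 2.74]. Speed limits (rad/s): [2.57, 2.57, 3.14, 3.14, 3.14, 3.14].

### API

Orientations are given as a rotation vector (axis times angle).
In Python, from cell import r gives the robot as it stands.
- The arm moves only by the tool move_arm, never from a script. Its argument "series" is a list of rows, each an object of numbers: "gripper": the opening, from 0 (shut) to 1 (fully open); "tx", "ty", "tz": the shift along the tool's x, y, z in mm; "roll": the turn about the tool's z in degrees. In form: [{"gripper": .., "tx": .., "ty": .., "tz": .., "roll": ..}, ...]. A call has 1 to 8 rows; each row is the pose to reach, as a shift and turn from the pose commanded when the call began, along the tool's axes at that moment; what a row does not reach only later rows make up. A row lasts 1/10 s, in which the tool goes at most 50 mm and 8.59 degrees, less where a joint would pass 70% of its speed; a pose out of reach is approached as far as the arm can. A call with a gripper value outside its range is refused whole. The fingers move at their own pace and stop on an object; "newtons" is the grip in N (left out, the last holds). Time passes only in rows, so rows that repeat a pose let the fingers close. It gives the time, the measured TCP pose, the force, the opening and the grip force at its end, in the units of the state.
- r.get_obs(): the state, without advancing time (a new reading comes with each control period).
- r.capture(name): name is "scene" or "top" or "wrist"; returns a dict with "pixels" (384x512x3 uint8, red, green, blue), "z_map" (384x512 float32, mm along the optical axis (not along the pixel's ray), 0 where there is no reading), "fx", "fy", "cx", "cy" (pixels), "rvec" (rotation vector, rad) and "tvec" (3), from world to camera coordinates, as OpenCV has them. Camera axes: x right, y down, z forward; pixel columns grow to the right and rows downward; lengths in mm; the calibration is good to about 2 mm. A picture is of the moment at which its call begins.
- r.hand_in(): hands the job in; it is judged then, once.
The state is a dict: "time": time; "qpos": joint angles; "qd": joint speeds; "joint_torque": joint torques, N m; "position": TCP position; "tcp_rot": TCP orientation; "contact_force": force on the tool from outside, world axes, zero at the start; "wrist_torque": the same for the moment, N m; "width": finger opening in mm; "gripper_force": force on a finger pad.
Only numpy, scipy, OpenCV 4.12 (cv2) and the standard library are available. Lean on these libraries where they do the work, as an engineer would, in place of code of your own. Each camera call takes 0.05 s, during which the arm holds its last target. There are 200 camera calls.

## Working session

There is one attempt and no reset: what is moved stays moved. The work goes in short steps, Python scripts to look and compute and a tool call to move; the robot and the scene stay as the last step left them, time stands still between calls to the robot, and variables do not carry over. Pictures are saved under pics/ and viewed, at most 14 in all, crops included, and the job is handed in when it is done.

Besides the shell and the picture viewer there is one more tool, called after "Emit:" in YAML: its name, and indented under it one key for each argument. move_arm: Moves the arm, as the interface text tells. Its arguments: {"type":"object","properties":{"series":{"type":"array"},"newtons":{"type":"number"}},"required":["series"]}

```bash
mkdir -p pics
cat > h.py <<'E'
import numpy as np,cv2
from cell import r
def cap(n,save=None):
    c=r.capture(n)
    if save: cv2.imwrite('pics/'+save,c['pixels'][:,:,::-1])
    return c
def pts(c):
    R=cv2.Rodrigues(np.array(c['rvec'],float))[0];t=np.array(c['tvec'],float).reshape(3)
    z=c['z_map'];v,u=np.mgrid[:z.shape[0],:z.shape[1]]
    P=np.stack([(u-c['cx'])/c['fx']*z,(v-c['cy'])/c['fy']*z,z],-1)
    W=(P-t)@R; W[z==0]=np.nan
    return W
E
python3 - <<'E'
from h import *
for n in ('scene','top'):
    c=cap(n,n+'0.png'); np.savez(n+'0.npz',**c); print(n,c['fx'],(-cv2.Rodrigues(np.array(c['rvec'],float))[0].T@np.array(c['tvec']).reshape(3)), (c['z_map']>0).mean())
o=r.get_obs();print(o)
E
```

```text
scene 423.29110351991255 [1313.49727581  -45.66218843  623.84578887] 0.9959462483723959
top 373.55369610120823 [ 281.00776808  -15.2313659  1145.58477692] 0.996124267578125
{'time': 0.1, 'qpos': array([ 1.08591601e+00,  2.45767910e-01,  1.55892787e+00, -2.92172797e-05,
        1.33869724e+00, -1.74076732e-01]), 'qd': array([-4.19870940e-04, -1.46149164e-03, -2.57214183e-03, -7.64981185e-04,
       -1.34731127e-04,  5.78077635e-06]), 'joint_torque': array([ 1.17107258e-03, -4.30671215e+01, -3.27128935e+01, -1.54808581e-04,
        2.82687433e-03, -1.24171753e-07]), 'position': array([198.52743573, 618.39640955, 230.25615015]), 'tcp_rot': array([-4.86149841e-01, -3.10318624e+00,  2.68986252e-03]), 'contact_force': array([ 0.62002016, -0.29223961,  0.36088382]), 'wrist_torque': array([ 0.02832486, -0.00328463,  0.02908401]), 'gripper_force': 0.0, 'width': 85.58345893342431}
```

View pics/top0.png

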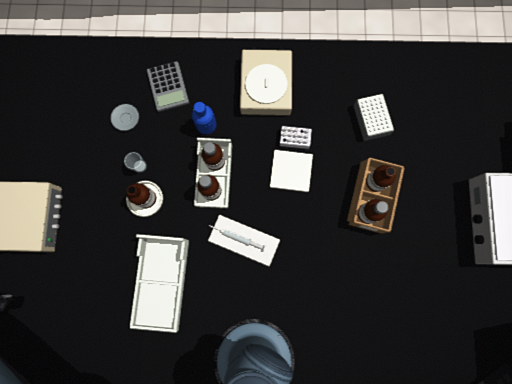

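View pics/scene0.png

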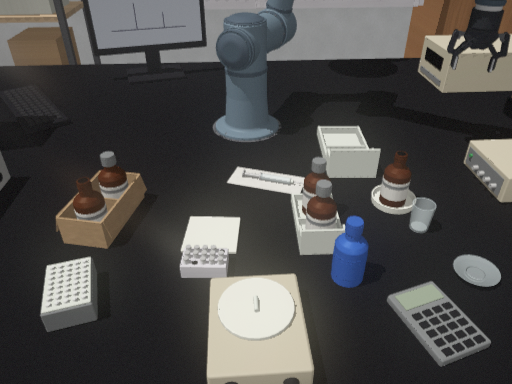

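The top view shows the stock row at about (213,172), with the drip tray at (144,198) and the beaker next to it. The tile is at (291,170). The carton is at (377,195), with the capped new bottle in the near cell at (376,208). The blue bottle and the larger empty tray at lower left are decoys.

Run:
```python
from h import *
T=dict(np.load('top0.npz')); S=dict(np.load('scene0.npz'))
W=pts(T);V=pts(S)
rois={'empty':(120,175,165,220),'oldest':(192,172,228,210),'second':(192,135,228,173),'new':(355,192,395,235),'ret':(360,155,402,195),'beaker':(120,145,150,178)}
for k,(a,b,c,d) in rois.items():
    w=W[b:d,a:c].reshape(-1,3); top=np.nanmax(w[:,2]); 
    lo=22 if k!='beaker' else 8
    m=w[:,2]>(125 if k!='beaker' else 45)
    q=w[m]; ctr=(q.min(0)+q.max(0))/2
    # scene cloud near
    v=V.reshape(-1,3); n=np.linalg.norm(v[:,:2]-ctr[:2],axis=1)<30
    s=v[n&(v[:,2]>(125 if k!='beaker' else 45))]
    print(k,'top',top.round(),'n',m.sum(),ctr.round(1),np.ptp(q,axis=0).round(),'| scene',len(s),((s.min(0)+s.max(0))/2).round(1) if len(s) else '',np.ptp(s,axis=0).round() if len(s) else '',s[:,2].max().round() if len(s) else '')
hsv=cv2.cvtColor(T['pixels'],cv2.COLOR_RGB2HSV)
def box(name,roi,m,zl):
    a,b,c,d=roi; M=np.zeros(m.shape,bool);M[b:d,a:c]=True
    w=W[M&m&(W[:,:,2]>zl[0])&(W[:,:,2]<zl[1])]
    rc=cv2.minAreaRect(w[:,:2].astype(np.float32)); print(name,len(w),[np.round(x,1) for x in rc],'zmed',np.median(w[:,2]).round(1))
white=(hsv[:,:,1]<60)&(hsv[:,:,2]>120)
box('tile',(265,145,318,197),white,(3,14))
box('row',(188,130,236,213),white,(-3,30))
box('rowhi',(188,130,236,213),white,(17,70))
box('tray',(122,178,166,220),white,(5,26))
br=(hsv[:,:,0]<22)&(hsv[:,:,1]>60)&(hsv[:,:,2]>90)
box('carton',(340,150,412,240),br,(58,80))
```

```text
empty top 145.0 n 100 [469.6 344.2 135.6] [28. 27. 18.] | scene 135 [470.9 344.  134.9] [32. 27. 19.] 144.0
oldest top 153.0 n 125 [498.4 143.  138.8] [32. 30. 27.] | scene 204 [499.5 144.4 138.4] [34. 33. 25.] 151.0
second top 153.0 n 126 [593.1 136.  139.1] [33. 31. 27.] | scene 245 [595.2 136.8 138.2] [34. 32. 26.] 151.0
new top 151.0 n 140 [ 436.  -337.5  138. ] [32. 33. 25.] | scene 194 [ 437.9 -336.6  137.3] [33. 32. 25.] 150.0
ret top 145.0 n 102 [ 534.8 -364.9  134.9] [27. 28. 20.] | scene 167 [ 539.4 -365.7  134.1] [28. 27. 18.] 143.0
beaker top 74.0 n 151 [573.4 374.   59.7] [50. 51. 28.] | scene 423 [574.8 374.   58.4] [54. 51. 26.] 72.0
tile 1415 [array([ 567.5, -104.9]), array([121.8, 122. ]), np.float64(84.0)] zmed 8.5
row 958 [array([558.1, 137.4]), array([101.3, 224.5]), np.float64(88.2)] zmed 7.1
rowhi 457 [array([546.8, 138.7]), array([ 99.5, 201.7]), np.float64(88.2)] zmed 26.6
tray 260 [array([465.4, 342.7]), array([ 97.6, 108.2]), np.float64(59.6)] zmed 11.0
carton 467 [array([ 486.2, -355.4]), array([109.9, 200.9]), np.float64(76.0)] zmed 70.1
```

```bash
cat >> h.py <<'E'
def go(x,y,z):
    o=r.get_obs();R=cv2.Rodrigues(np.array(o['tcp_rot'],float))[0]
    d=R.T@(np.array([x,y,z])-o['position'])
    print('t',round(o['time'],1),'pos',o['position'].round(1),'rot',o['tcp_rot'].round(3),'shift',d.round(1),'w',round(o['width'],1),'gf',round(o['gripper_force'],1),'F',o['contact_force'].round(1),'q6',o['qpos'][5].round(2))
E
python3 -c "
from h import *
go(470,344,230)"
```

```text
t 0.1 pos [198.5 618.4 230.3] rot [-4.860e-01 -3.103e+00  3.000e-03] shift [-342.4 -178.2    0.5] w 85.6 gf 0.0 F [ 0.6 -0.3  0.4] q6 -0.17
```

Emit:
move_arm:
  series:
    - {"gripper":1,"tx":-43,"ty":-22,"tz":0,"roll":0}
    - {"gripper":1,"tx":-86,"ty":-45,"tz":0,"roll":0}
    - {"gripper":1,"tx":-129,"ty":-67,"tz":0,"roll":0}
    - {"gripper":1,"tx":-172,"ty":-89,"tz":0,"roll":0}
    - {"gripper":1,"tx":-215,"ty":-112,"tz":0,"roll":0}
    - {"gripper":1,"tx":-258,"ty":-134,"tz":0,"roll":0}
    - {"gripper":1,"tx":-301,"ty":-156,"tz":0,"roll":0}
    - {"gripper":1,"tx":-342,"ty":-178,"tz":0,"roll":0}
  newtons: 40

```text
time: 0.9
position: [470.9, 343.0, 230.9]
tcp_rot: [-0.486, -3.103, 0.0]
contact_force: [0.0, 1.1, 0.1]
width: 85.7
gripper_force: 0.0
```

Emit:
move_arm:
  series:
    - {"gripper":1,"tx":0,"ty":0,"tz":0,"roll":0}
    - {"gripper":1,"tx":0,"ty":0,"tz":0,"roll":0}

```text
time: 1.1
position: [470.2, 344.1, 230.8]
tcp_rot: [-0.489, -3.102, 0.0]
contact_force: [0.1, -0.3, -0.3]
width: 85.5
gripper_force: 0.0
```

Run:
```python
from h import *
c=cap('wrist','w1.png'); W=pts(c).reshape(-1,3)
n=np.linalg.norm(W[:,:2]-[470,344],axis=1)<30
for lo in (120,100):
    s=W[n&(W[:,2]>lo)&(W[:,2]<160)]; 
    if len(s): print(len(s),((s.min(0)+s.max(0))/2).round(1),np.ptp(s,axis=0).round(),s[:,2].max())
go(470,344,111)
```

```text
866 [469.7 343.3 131.9] [29. 29. 21.] 142.4380846478825
1761 [469.3 343.3 121.2] [49. 49. 42.] 142.4380846478825
t 1.1 pos [469.5 344.9 230.8] rot [-0.487 -3.103  0.   ] shift [ -0.8  -0.6 119.8] w 85.4 gf 0.0 F [-0.5 -0.5 -0.1] q6 -0.82
```

View pics/w1.png

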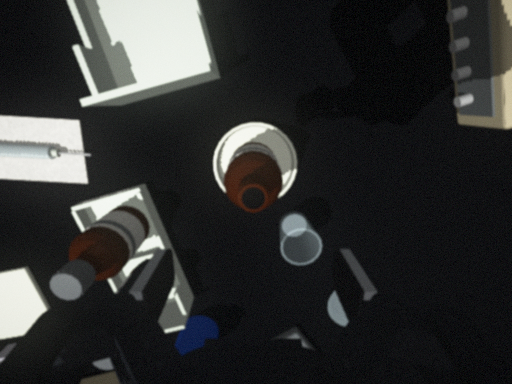

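The wrist picture shows the bare neck at (255,190), standing in the tray and clear of the beaker at (300,240). The position agrees with the earlier estimate, so I'm descending.

Emit:
move_arm:
  series:
    - {"gripper":1,"tx":0,"ty":0,"tz":40,"roll":0}
    - {"gripper":1,"tx":0,"ty":0,"tz":80,"roll":0}
    - {"gripper":1,"tx":0,"ty":0,"tz":110,"roll":0}
    - {"gripper":1,"tx":0,"ty":0,"tz":122,"roll":0}
    - {"gripper":1,"tx":0,"ty":0,"tz":122,"roll":0}
    - {"gripper":0.5,"tx":0,"ty":0,"tz":122,"roll":0}
    - {"gripper":0.2,"tx":0,"ty":0,"tz":122,"roll":0}
    - {"gripper":0.2,"tx":0,"ty":0,"tz":122,"roll":0}
  newtons: 40

```text
time: 1.95
position: [471.0, 345.5, 111.2]
tcp_rot: [0.486, 3.101, 0.003]
contact_force: [-0.4, -0.2, -0.0]
width: 44.2
gripper_force: 0.0
```

Emit:
move_arm:
  series:
    - {"gripper":0.2,"tx":0,"ty":0,"tz":0,"roll":0}
    - {"gripper":0.2,"tx":0,"ty":0,"tz":0,"roll":0}
    - {"gripper":0.2,"tx":0,"ty":0,"tz":0,"roll":0}
    - {"gripper":0.2,"tx":0,"ty":0,"tz":0,"roll":0}

```text
time: 2.35
position: [470.7, 345.0, 110.6]
tcp_rot: [0.486, 3.102, 0.001]
contact_force: [-1.5, -1.9, 6.0]
width: 26.7
gripper_force: 39.1
```

Emit:
move_arm:
  series:
    - {"gripper":0.1,"tx":0,"ty":0,"tz":-10,"roll":0}
    - {"gripper":0.1,"tx":0,"ty":0,"tz":-35,"roll":0}
    - {"gripper":0.1,"tx":0,"ty":0,"tz":-70,"roll":0}
    - {"gripper":0.1,"tx":0,"ty":0,"tz":-110,"roll":0}
    - {"gripper":0.1,"tx":0,"ty":0,"tz":-145,"roll":0}
    - {"gripper":0.1,"tx":0,"ty":0,"tz":-170,"roll":0}
    - {"gripper":0.1,"tx":0,"ty":0,"tz":-180,"roll":0}
    - {"gripper":0.1,"tx":0,"ty":0,"tz":-180,"roll":0}

```text
time: 3.15
position: [470.3, 345.0, 290.5]
tcp_rot: [0.486, 3.102, 0.002]
contact_force: [-0.0, 0.5, -1.7]
width: 26.4
gripper_force: 39.6
```

Run:
```python
from h import *
c=cap('scene','s1.png')
go(565,-105,290)
```

```text
t 3.2 pos [469.6 344.7 288.5] rot [-4.860e-01 -3.103e+00  1.000e-03] shift [-228.3 -399.    -1.4] w 26.7 gf 39.6 F [ 0.3 -0.  -2.5] q6 -0.82
```

View pics/s1.png

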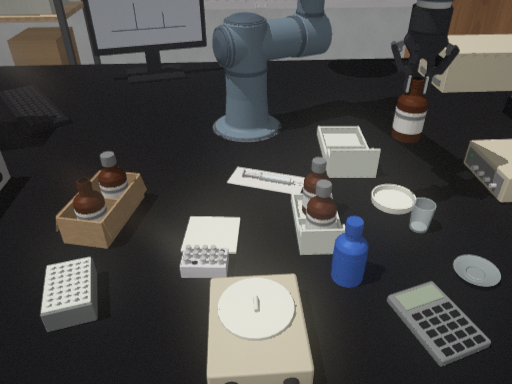

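The bottle hangs upright in the gripper at (410,115), and the tray at (393,199) and beaker are undisturbed. Next I carry it over to the tile.

Emit:
move_arm:
  series:
    - {"gripper":0.1,"tx":-8,"ty":-13,"tz":0,"roll":0}
    - {"gripper":0.1,"tx":-24,"ty":-42,"tz":0,"roll":0}
    - {"gripper":0.1,"tx":-48,"ty":-84,"tz":0,"roll":0}
    - {"gripper":0.1,"tx":-72,"ty":-126,"tz":0,"roll":0}
    - {"gripper":0.1,"tx":-96,"ty":-168,"tz":0,"roll":0}
    - {"gripper":0.1,"tx":-120,"ty":-210,"tz":0,"roll":0}
    - {"gripper":0.1,"tx":-144,"ty":-252,"tz":0,"roll":0}
    - {"gripper":0.1,"tx":-168,"ty":-294,"tz":0,"roll":0}

```text
time: 4.0
position: [538.9, 10.9, 287.2]
tcp_rot: [-0.487, -3.1, 0.0]
contact_force: [-0.3, 1.0, -0.9]
width: 27.0
gripper_force: 39.7
```

Emit:
move_arm:
  series:
    - {"gripper":0.1,"tx":-24,"ty":-42,"tz":0,"roll":0}
    - {"gripper":0.1,"tx":-42,"ty":-73,"tz":0,"roll":0}
    - {"gripper":0.1,"tx":-54,"ty":-94,"tz":0,"roll":0}
    - {"gripper":0.1,"tx":-60,"ty":-105,"tz":0,"roll":0}
    - {"gripper":0.1,"tx":-60,"ty":-105,"tz":0,"roll":0}
    - {"gripper":0.1,"tx":-60,"ty":-105,"tz":0,"roll":0}

```text
time: 4.6
position: [564.4, -104.1, 288.4]
tcp_rot: [-0.486, -3.102, -0.001]
contact_force: [-0.2, 1.0, -1.6]
width: 27.0
gripper_force: 39.8
```

Run:
```python
from h import *
go(565,-105,115)
c=cap('top'); W=pts(c); hsv=cv2.cvtColor(c['pixels'],cv2.COLOR_RGB2HSV)
m=((hsv[:,:,1]<60)&(hsv[:,:,2]>110)); M=np.zeros_like(m); M[175:222,120:170]=1
w=W[m&M]; w=w[(w[:,2]>-5)&(w[:,2]<30)]
print('tray',[np.round(x,1) for x in cv2.minEnclosingCircle(w[:,:2].astype(np.float32))],w[:,:2].mean(0))
```

```text
t 4.6 pos [ 564.4 -104.1  288.4] rot [-4.860e-01 -3.102e+00 -1.000e-03] shift [ -1.1  -0.8 173.4] w 27.0 gf 39.8 F [-0.2  1.  -1.6] q6 -1.64
tray [array([470. , 350.9]), np.float64(59.0)] [469.04625586 349.92485764]
```

Emit:
move_arm:
  series:
    - {"gripper":0.1,"tx":0,"ty":0,"tz":35,"roll":0}
    - {"gripper":0.1,"tx":0,"ty":0,"tz":75,"roll":0}
    - {"gripper":0.1,"tx":0,"ty":0,"tz":115,"roll":0}
    - {"gripper":0.1,"tx":0,"ty":0,"tz":145,"roll":0}
    - {"gripper":0.1,"tx":0,"ty":0,"tz":163,"roll":0}
    - {"gripper":0.1,"tx":0,"ty":0,"tz":170,"roll":0}
    - {"gripper":0.1,"tx":0,"ty":0,"tz":173,"roll":0}
    - {"gripper":0.1,"tx":0,"ty":0,"tz":173,"roll":0}

```text
time: 5.45
position: [565.6, -104.5, 117.2]
tcp_rot: [0.485, 3.103, -0.0]
contact_force: [-0.3, -0.4, -1.2]
width: 27.1
gripper_force: 39.7
```

Emit:
move_arm:
  series:
    - {"gripper":0.1,"tx":0,"ty":0,"tz":1,"roll":0}
    - {"gripper":0.1,"tx":0,"ty":0,"tz":2,"roll":0}
    - {"gripper":0.1,"tx":0,"ty":0,"tz":2,"roll":0}
    - {"gripper":0.1,"tx":0,"ty":0,"tz":2,"roll":0}

```text
time: 5.85
position: [565.2, -104.9, 114.7]
tcp_rot: [0.486, 3.103, -0.0]
contact_force: [0.5, -0.1, -0.2]
width: 27.0
gripper_force: 39.9
```

Emit:
move_arm:
  series:
    - {"gripper":0.1,"tx":0,"ty":0,"tz":0.7,"roll":0}
    - {"gripper":0.1,"tx":0,"ty":0,"tz":1.4,"roll":0}
    - {"gripper":0.1,"tx":0,"ty":0,"tz":1.4,"roll":0}

```text
time: 6.15
position: [565.9, -105.3, 114.6]
tcp_rot: [0.486, 3.102, -0.001]
contact_force: [-1.1, -0.3, 7.0]
width: 26.5
gripper_force: 40.6
```

Emit:
move_arm:
  series:
    - {"gripper":0.4,"tx":0,"ty":0,"tz":0,"roll":0}
    - {"gripper":0.5,"tx":0,"ty":0,"tz":0,"roll":0}
    - {"gripper":1,"tx":0,"ty":0,"tz":0,"roll":0}
    - {"gripper":1,"tx":0,"ty":0,"tz":0,"roll":0}
    - {"gripper":1,"tx":0,"ty":0,"tz":-10,"roll":0}
    - {"gripper":1,"tx":0,"ty":0,"tz":-40,"roll":0}
    - {"gripper":1,"tx":0,"ty":0,"tz":-80,"roll":0}
    - {"gripper":1,"tx":0,"ty":0,"tz":-110,"roll":0}

```text
time: 6.95
position: [565.6, -105.0, 226.0]
tcp_rot: [0.486, 3.101, -0.001]
contact_force: [0.7, -0.2, 0.4]
width: 85.3
gripper_force: 0.0
```

Run:
```python
from h import *
c=cap('wrist'); W=pts(c).reshape(-1,3)
n=np.linalg.norm(W[:,:2]-[565,-105],axis=1)<30
s=W[n&(W[:,2]>125)&(W[:,2]<170)]; print(len(s),((s.min(0)+s.max(0))/2).round(1),np.ptp(s,axis=0).round(),s[:,2].max())
go(498.8,143.5,226)
```

```text
921 [ 564.8 -107.   136. ] [28. 29. 22.] 146.98923502120198
t 7.0 pos [ 568.2 -105.9  231.8] rot [ 0.484  3.092 -0.004] shift [142.4 216.3   4. ] w 85.3 gf 0.0 F [ 2.3 -0.1  4.3] q6 -1.64
```

Emit:
move_arm:
  series:
    - {"gripper":1,"tx":28,"ty":43,"tz":0,"roll":0}
    - {"gripper":1,"tx":56,"ty":86,"tz":0,"roll":0}
    - {"gripper":1,"tx":84,"ty":129,"tz":0,"roll":0}
    - {"gripper":1,"tx":112,"ty":172,"tz":0,"roll":0}
    - {"gripper":1,"tx":139,"ty":216,"tz":0,"roll":0}
    - {"gripper":1,"tx":139,"ty":216,"tz":0,"roll":0}
    - {"gripper":1,"tx":139,"ty":216,"tz":0,"roll":0}

```text
time: 7.7
position: [498.4, 144.5, 223.4]
tcp_rot: [0.481, 3.104, -0.0]
contact_force: [0.6, -0.1, 0.3]
width: 85.3
gripper_force: 0.0
```

```bash
cat >> h.py <<'E'
def near(x,y,lo=125,hi=175):
    c=cap('wrist'); W=pts(c).reshape(-1,3)
    n=np.linalg.norm(W[:,:2]-[x,y],axis=1)<30
    s=W[n&(W[:,2]>lo)&(W[:,2]<hi)]
    print(len(s),((s.min(0)+s.max(0))/2).round(1),np.ptp(s,axis=0).round(),s[:,2].max()) if len(s) else print('none')
E
python3 - <<'E'
from h import *
near(499,143)
go(498.8,143.5,113)
E
```

```text
1255 [498.1 142.1 137.2] [32. 33. 24.] 149.2421468788031
t 7.8 pos [498.9 143.4 223.3] rot [ 4.840e-01  3.103e+00 -1.000e-03] shift [2.000e-01 1.000e-01 1.103e+02] w 85.4 gf 0.0 F [ 0.1 -0.1 -0.9] q6 -1.2
```

Emit:
move_arm:
  series:
    - {"gripper":1,"tx":0,"ty":0,"tz":40,"roll":0}
    - {"gripper":1,"tx":0,"ty":0,"tz":80,"roll":0}
    - {"gripper":1,"tx":0,"ty":-1,"tz":103,"roll":0}
    - {"gripper":1,"tx":0,"ty":-1,"tz":110,"roll":0}
    - {"gripper":1,"tx":0,"ty":-1,"tz":110,"roll":0}
    - {"gripper":0.5,"tx":0,"ty":-1,"tz":110,"roll":0}
    - {"gripper":0.2,"tx":0,"ty":-1,"tz":110,"roll":0}
    - {"gripper":0.2,"tx":0,"ty":-1,"tz":110,"roll":0}
  newtons: 50

```text
time: 8.55
position: [499.5, 142.4, 114.4]
tcp_rot: [0.486, 3.101, 0.001]
contact_force: [-0.5, 0.0, -0.5]
width: 43.5
gripper_force: 0.0
```

Emit:
move_arm:
  series:
    - {"gripper":0.2,"tx":0,"ty":0,"tz":0,"roll":0}
    - {"gripper":0.2,"tx":0,"ty":0,"tz":0,"roll":0}
    - {"gripper":0.2,"tx":0,"ty":0,"tz":0,"roll":0}
    - {"gripper":0.2,"tx":0,"ty":0,"tz":0,"roll":0}

```text
time: 8.95
position: [499.3, 142.6, 114.1]
tcp_rot: [0.486, 3.102, 0.001]
contact_force: [-0.0, 1.6, 6.4]
width: 30.5
gripper_force: 49.6
```

Emit:
move_arm:
  series:
    - {"gripper":0.1,"tx":0,"ty":0,"tz":-10,"roll":0}
    - {"gripper":0.1,"tx":0,"ty":0,"tz":-35,"roll":0}
    - {"gripper":0.1,"tx":0,"ty":0,"tz":-70,"roll":0}
    - {"gripper":0.1,"tx":0,"ty":0,"tz":-95,"roll":0}
    - {"gripper":0.1,"tx":0,"ty":0,"tz":-110,"roll":0}
    - {"gripper":0.1,"tx":0,"ty":0,"tz":-110,"roll":0}

```text
time: 9.55
position: [499.3, 142.5, 224.7]
tcp_rot: [0.486, 3.1, 0.001]
contact_force: [1.2, 0.7, -3.7]
width: 30.6
gripper_force: 50.4
```

Emit:
move_arm:
  series:
    - {"gripper":0.1,"tx":6,"ty":14,"tz":0,"roll":0}
    - {"gripper":0.1,"tx":24,"ty":50,"tz":0,"roll":0}
    - {"gripper":0.1,"tx":43,"ty":90,"tz":0,"roll":0}
    - {"gripper":0.1,"tx":62,"ty":130,"tz":0,"roll":0}
    - {"gripper":0.1,"tx":80,"ty":166,"tz":0,"roll":0}
    - {"gripper":0.1,"tx":91,"ty":188,"tz":0,"roll":0}
    - {"gripper":0.1,"tx":91,"ty":188,"tz":0,"roll":0}
    - {"gripper":0.1,"tx":91,"ty":188,"tz":0,"roll":0}

```text
time: 10.35
position: [468.1, 348.9, 220.5]
tcp_rot: [-0.484, -3.101, 0.004]
contact_force: [0.7, -0.3, -4.1]
width: 30.3
gripper_force: 50.9
```

Run:
```python
from h import *
cap('scene','s2.png')
go(470,349,113)
```

```text
t 10.4 pos [468.5 348.4 221. ] rot [-0.486 -3.101  0.004] shift [ -1.4   1.3 108. ] w 30.9 gf 50.9 F [-0.3  0.4 -4.3] q6 -0.81
```

View pics/s2.png

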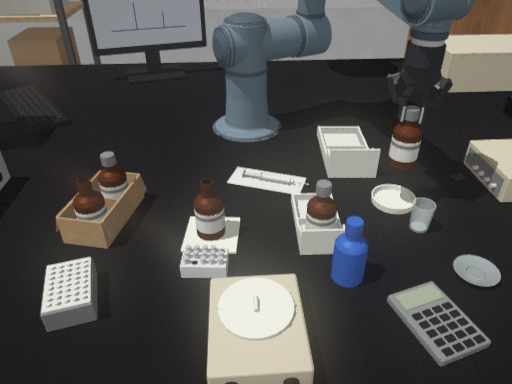

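The empty bottle stands upright on the tile at (210,215). The oldest hangs upright over the tray at (405,145). I'm setting it down now.

Emit:
move_arm:
  series:
    - {"gripper":0.1,"tx":-1,"ty":1,"tz":30,"roll":0}
    - {"gripper":0.1,"tx":-2,"ty":1,"tz":65,"roll":0}
    - {"gripper":0.1,"tx":-2,"ty":1,"tz":90,"roll":0}
    - {"gripper":0.1,"tx":-2,"ty":1,"tz":101,"roll":0}
    - {"gripper":0.1,"tx":-2,"ty":1,"tz":105,"roll":0}
    - {"gripper":0.1,"tx":-2,"ty":1,"tz":106,"roll":0}
    - {"gripper":0.1,"tx":-2,"ty":1,"tz":107,"roll":0}
    - {"gripper":0.1,"tx":-2,"ty":1,"tz":107,"roll":0}

```text
time: 11.2
position: [472.4, 349.9, 117.3]
tcp_rot: [0.486, 3.102, 0.002]
contact_force: [0.2, -0.4, -4.0]
width: 30.8
gripper_force: 50.8
```

Emit:
move_arm:
  series:
    - {"gripper":0.1,"tx":0,"ty":0,"tz":0,"roll":0}
    - {"gripper":0.1,"tx":0,"ty":0,"tz":0,"roll":0}

```text
time: 11.4
position: [471.8, 349.8, 116.6]
tcp_rot: [0.486, 3.103, 0.001]
contact_force: [-0.6, -0.5, -4.2]
width: 30.5
gripper_force: 50.8
```

Emit:
move_arm:
  series:
    - {"gripper":0.1,"tx":0,"ty":0,"tz":1,"roll":0}
    - {"gripper":0.1,"tx":0,"ty":0,"tz":2,"roll":0}
    - {"gripper":0.1,"tx":0,"ty":0,"tz":3,"roll":0}
    - {"gripper":0.1,"tx":0,"ty":0,"tz":3,"roll":0}
    - {"gripper":0.1,"tx":0,"ty":0,"tz":3,"roll":0}

```text
time: 11.9
position: [471.6, 349.7, 113.2]
tcp_rot: [0.486, 3.104, 0.0]
contact_force: [-0.6, -0.3, -0.9]
width: 30.5
gripper_force: 51.2
```

Emit:
move_arm:
  series:
    - {"gripper":0.1,"tx":0,"ty":0,"tz":0.7,"roll":0}
    - {"gripper":0.1,"tx":0,"ty":0,"tz":0.7,"roll":0}

```text
time: 12.1
position: [471.8, 349.7, 113.1]
tcp_rot: [0.486, 3.103, 0.0]
contact_force: [-2.7, -1.0, 4.9]
width: 30.7
gripper_force: 51.7
```

Emit:
move_arm:
  series:
    - {"gripper":0.4,"tx":0,"ty":0,"tz":0,"roll":0}
    - {"gripper":0.5,"tx":0,"ty":0,"tz":0,"roll":0}
    - {"gripper":1,"tx":0,"ty":0,"tz":0,"roll":0}
    - {"gripper":1,"tx":0,"ty":0,"tz":0,"roll":0}
    - {"gripper":1,"tx":0,"ty":0,"tz":-10,"roll":0}
    - {"gripper":1,"tx":0,"ty":0,"tz":-40,"roll":0}
    - {"gripper":1,"tx":0,"ty":0,"tz":-80,"roll":0}
    - {"gripper":1,"tx":0,"ty":0,"tz":-110,"roll":0}

```text
time: 12.9
position: [472.1, 349.9, 225.4]
tcp_rot: [0.486, 3.101, 0.003]
contact_force: [0.4, -0.3, -0.0]
width: 85.3
gripper_force: 0.0
```

Emit:
move_arm:
  series:
    - {"gripper":1,"tx":-33,"ty":-30,"tz":0,"roll":0}
    - {"gripper":1,"tx":-66,"ty":-60,"tz":0,"roll":0}
    - {"gripper":1,"tx":-99,"ty":-90,"tz":0,"roll":0}
    - {"gripper":1,"tx":-132,"ty":-121,"tz":0,"roll":0}
    - {"gripper":1,"tx":-165,"ty":-151,"tz":0,"roll":0}
    - {"gripper":1,"tx":-181,"ty":-166,"tz":0,"roll":0}
    - {"gripper":1,"tx":-181,"ty":-166,"tz":0,"roll":0}
    - {"gripper":1,"tx":-181,"ty":-166,"tz":0,"roll":0}

```text
time: 13.7
position: [593.1, 136.2, 222.7]
tcp_rot: [0.487, 3.103, 0.001]
contact_force: [-0.3, 1.0, -0.9]
width: 85.4
gripper_force: 0.0
```

Run:
```python
from h import *
near(594,136)
go(593.5,136,113)
c=cap('top');W=pts(c).reshape(-1,3)
s=W[(np.linalg.norm(W[:,:2]-[471,349],axis=1)<30)&(W[:,2]>125)];print('oldest',((s.min(0)+s.max(0))/2).round(1),s[:,2].max())
```

```text
1258 [593.1 134.8 137. ] [32. 32. 24.] 148.89265626630214
t 13.8 pos [592.7 136.8 222.5] rot [4.860e-01 3.104e+00 1.000e-03] shift [ -1.   -0.6 109.5] w 85.9 gf 0.0 F [-0.1  0.  -0.2] q6 -1.22
oldest [469.9 350.  138.6] 151.8695751034276
```

Emit:
move_arm:
  series:
    - {"gripper":1,"tx":0,"ty":0,"tz":40,"roll":0}
    - {"gripper":1,"tx":0,"ty":0,"tz":80,"roll":0}
    - {"gripper":1,"tx":0,"ty":-1,"tz":103,"roll":0}
    - {"gripper":1,"tx":0,"ty":-1,"tz":110,"roll":0}
    - {"gripper":1,"tx":0,"ty":-1,"tz":110,"roll":0}
    - {"gripper":0.5,"tx":0,"ty":-1,"tz":110,"roll":0}
    - {"gripper":0.2,"tx":0,"ty":-1,"tz":110,"roll":0}
    - {"gripper":0.2,"tx":0,"ty":-1,"tz":110,"roll":0}

```text
time: 14.6
position: [593.8, 135.4, 113.9]
tcp_rot: [0.486, 3.101, 0.001]
contact_force: [-0.4, -0.4, -0.1]
width: 44.1
gripper_force: 0.0
```

Emit:
move_arm:
  series:
    - {"gripper":0.2,"tx":0,"ty":0,"tz":0,"roll":0}
    - {"gripper":0.2,"tx":0,"ty":0,"tz":0,"roll":0}
    - {"gripper":0.2,"tx":0,"ty":0,"tz":0,"roll":0}
    - {"gripper":0.2,"tx":0,"ty":0,"tz":0,"roll":0}

```text
time: 15.0
position: [593.6, 135.4, 113.5]
tcp_rot: [0.486, 3.102, 0.001]
contact_force: [-1.1, 1.4, 6.4]
width: 30.8
gripper_force: 49.6
```

```bash
python3 -c "
from h import *
go(499.3,140.5,113)"
```

```text
t 15.0 pos [593.6 135.4 113.5] rot [4.860e-01 3.102e+00 1.000e-03] shift [ 91.4 -24.    0.3] w 30.8 gf 49.6 F [-1.1  1.4  6.4] q6 -1.22
```

Emit:
move_arm:
  series:
    - {"gripper":0.1,"tx":0,"ty":0,"tz":-10,"roll":0}
    - {"gripper":0.1,"tx":0,"ty":0,"tz":-35,"roll":0}
    - {"gripper":0.1,"tx":0,"ty":0,"tz":-60,"roll":0}
    - {"gripper":0.1,"tx":0,"ty":0,"tz":-60,"roll":0}
    - {"gripper":0.1,"tx":15,"ty":-4,"tz":-60,"roll":0}
    - {"gripper":0.1,"tx":45,"ty":-12,"tz":-60,"roll":0}
    - {"gripper":0.1,"tx":75,"ty":-20,"tz":-60,"roll":0}
    - {"gripper":0.1,"tx":91,"ty":-24,"tz":-60,"roll":0}

```text
time: 15.8
position: [495.1, 140.2, 169.4]
tcp_rot: [-0.485, -3.098, 0.002]
contact_force: [-0.8, -0.4, -3.1]
width: 30.7
gripper_force: 50.3
```

Emit:
move_arm:
  series:
    - {"gripper":0.1,"tx":0,"ty":0,"tz":0,"roll":0}
    - {"gripper":0.1,"tx":0,"ty":0,"tz":0,"roll":0}
    - {"gripper":0.1,"tx":0,"ty":0,"tz":25,"roll":0}
    - {"gripper":0.1,"tx":0,"ty":0,"tz":45,"roll":0}
    - {"gripper":0.1,"tx":0,"ty":0,"tz":55,"roll":0}
    - {"gripper":0.1,"tx":0,"ty":0,"tz":57,"roll":0}
    - {"gripper":0.1,"tx":0,"ty":0,"tz":57,"roll":0}
    - {"gripper":0.1,"tx":0,"ty":0,"tz":57,"roll":0}

```text
time: 16.6
position: [499.7, 140.2, 116.2]
tcp_rot: [0.486, 3.102, 0.001]
contact_force: [0.5, 0.6, -4.3]
width: 30.7
gripper_force: 50.5
```

Emit:
move_arm:
  series:
    - {"gripper":0.1,"tx":0,"ty":0,"tz":1,"roll":0}
    - {"gripper":0.1,"tx":0,"ty":0,"tz":2,"roll":0}
    - {"gripper":0.1,"tx":0,"ty":0,"tz":2,"roll":0}
    - {"gripper":0.1,"tx":0,"ty":0,"tz":2,"roll":0}

```text
time: 17.0
position: [499.0, 140.2, 113.5]
tcp_rot: [0.486, 3.103, 0.0]
contact_force: [-0.5, -0.7, -2.6]
width: 31.1
gripper_force: 50.5
```

Emit:
move_arm:
  series:
    - {"gripper":0.1,"tx":0,"ty":0,"tz":0.7,"roll":0}
    - {"gripper":0.1,"tx":0,"ty":0,"tz":1,"roll":0}
    - {"gripper":0.1,"tx":0,"ty":0,"tz":1,"roll":0}

```text
time: 17.3
position: [499.5, 140.2, 113.5]
tcp_rot: [0.486, 3.102, 0.0]
contact_force: [-2.6, 0.2, 6.0]
width: 30.3
gripper_force: 51.2
```

Emit:
move_arm:
  series:
    - {"gripper":0.4,"tx":0,"ty":0,"tz":0,"roll":0}
    - {"gripper":0.5,"tx":0,"ty":0,"tz":0,"roll":0}
    - {"gripper":1,"tx":0,"ty":0,"tz":0,"roll":0}
    - {"gripper":1,"tx":0,"ty":0,"tz":0,"roll":0}
    - {"gripper":1,"tx":0,"ty":0,"tz":-10,"roll":0}
    - {"gripper":1,"tx":0,"ty":0,"tz":-40,"roll":0}
    - {"gripper":1,"tx":0,"ty":0,"tz":-80,"roll":0}
    - {"gripper":1,"tx":0,"ty":0,"tz":-110,"roll":0}

```text
time: 18.1
position: [499.3, 140.3, 225.3]
tcp_rot: [0.486, 3.101, 0.001]
contact_force: [1.4, 0.2, -0.1]
width: 85.4
gripper_force: 0.0
```

Emit:
move_arm:
  series:
    - {"gripper":1,"tx":-8,"ty":-45,"tz":0,"roll":0}
    - {"gripper":1,"tx":-16,"ty":-90,"tz":0,"roll":0}
    - {"gripper":1,"tx":-25,"ty":-135,"tz":0,"roll":0}
    - {"gripper":1,"tx":-33,"ty":-180,"tz":0,"roll":0}
    - {"gripper":1,"tx":-41,"ty":-225,"tz":0,"roll":0}
    - {"gripper":1,"tx":-49,"ty":-270,"tz":0,"roll":0}
    - {"gripper":1,"tx":-58,"ty":-315,"tz":0,"roll":0}
    - {"gripper":1,"tx":-66,"ty":-360,"tz":0,"roll":0}

```text
time: 18.9
position: [451.1, -224.7, 223.2]
tcp_rot: [0.486, 3.102, -0.001]
contact_force: [0.8, 0.5, 0.7]
width: 85.4
gripper_force: 0.0
```

Emit:
move_arm:
  series:
    - {"gripper":1,"tx":-8,"ty":-45,"tz":0,"roll":0}
    - {"gripper":1,"tx":-16,"ty":-90,"tz":0,"roll":0}
    - {"gripper":1,"tx":-20,"ty":-113,"tz":0,"roll":0}
    - {"gripper":1,"tx":-20,"ty":-113,"tz":0,"roll":0}
    - {"gripper":1,"tx":-20,"ty":-113,"tz":0,"roll":0}
    - {"gripper":1,"tx":-20,"ty":-113,"tz":0,"roll":0}

```text
time: 19.5
position: [436.2, -335.4, 222.4]
tcp_rot: [0.484, 3.104, 0.0]
contact_force: [0.2, 0.5, 0.5]
width: 85.4
gripper_force: 0.0
```

Run:
```python
from h import *
near(437,-337)
go(436.5,-337.5,112)
c=cap('top');W=pts(c).reshape(-1,3)
s=W[(np.linalg.norm(W[:,:2]-[499,140],axis=1)<30)&(W[:,2]>125)];print('second',((s.min(0)+s.max(0))/2).round(1),s[:,2].max())
```

```text
1234 [ 435.2 -340.   136.6] [31. 32. 23.] 148.08286224671514
t 19.6 pos [ 436.3 -335.2  222.4] rot [0.484 3.104 0.   ] shift [ -0.9  -2.1 110.4] w 85.3 gf 0.0 F [0.6 0.6 0.2] q6 -2.12
second [498.3 140.6 139.8] 151.95770228615905
```

Emit:
move_arm:
  series:
    - {"gripper":1,"tx":0,"ty":-3,"tz":40,"roll":0}
    - {"gripper":1,"tx":0,"ty":-3,"tz":80,"roll":0}
    - {"gripper":1,"tx":0,"ty":-3,"tz":103,"roll":0}
    - {"gripper":1,"tx":0,"ty":-3,"tz":110,"roll":0}
    - {"gripper":1,"tx":0,"ty":-3,"tz":110,"roll":0}
    - {"gripper":0.5,"tx":0,"ty":-3,"tz":110,"roll":0}
    - {"gripper":0.2,"tx":0,"ty":-3,"tz":110,"roll":0}
    - {"gripper":0.2,"tx":0,"ty":-3,"tz":110,"roll":0}

```text
time: 20.4
position: [435.8, -340.0, 113.8]
tcp_rot: [0.486, 3.102, -0.003]
contact_force: [-0.6, 0.1, 0.0]
width: 44.1
gripper_force: 0.0
```

Emit:
move_arm:
  series:
    - {"gripper":0.2,"tx":0,"ty":0,"tz":0,"roll":0}
    - {"gripper":0.2,"tx":0,"ty":0,"tz":0,"roll":0}
    - {"gripper":0.2,"tx":0,"ty":0,"tz":0,"roll":0}
    - {"gripper":0.2,"tx":0,"ty":0,"tz":0,"roll":0}

```text
time: 20.8
position: [435.7, -339.8, 113.4]
tcp_rot: [0.486, 3.102, -0.001]
contact_force: [0.6, 1.1, 6.5]
width: 31.2
gripper_force: 49.1
```

Emit:
move_arm:
  series:
    - {"gripper":0.1,"tx":0,"ty":0,"tz":-10,"roll":0}
    - {"gripper":0.1,"tx":0,"ty":0,"tz":-35,"roll":0}
    - {"gripper":0.1,"tx":0,"ty":0,"tz":-70,"roll":0}
    - {"gripper":0.1,"tx":0,"ty":0,"tz":-110,"roll":0}
    - {"gripper":0.1,"tx":0,"ty":0,"tz":-145,"roll":0}
    - {"gripper":0.1,"tx":0,"ty":0,"tz":-170,"roll":0}
    - {"gripper":0.1,"tx":0,"ty":0,"tz":-180,"roll":0}
    - {"gripper":0.1,"tx":0,"ty":0,"tz":-180,"roll":0}

```text
time: 21.6
position: [435.2, -339.5, 293.0]
tcp_rot: [0.486, 3.103, -0.002]
contact_force: [-0.3, -0.1, -5.1]
width: 30.6
gripper_force: 50.2
```

Run:
```python
from h import *
cap('scene','s3.png')
go(593.5,137,290)
```

```text
t 21.6 pos [ 434.7 -339.   291.1] rot [-4.860e-01 -3.103e+00 -1.000e-03] shift [ -5.6 501.7   1.5] w 30.4 gf 50.2 F [-0.7  0.5 -3.9] q6 -2.13
```

View pics/s3.png

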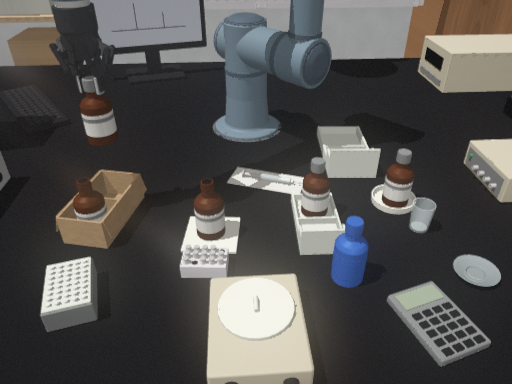

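The new bottle hangs upright at (98,120). The second stands in the front place at (315,190) and the oldest in the tray at (398,180). Next I carry the new bottle to the back place.

Emit:
move_arm:
  series:
    - {"gripper":0.1,"tx":0,"ty":14,"tz":0,"roll":0}
    - {"gripper":0.1,"tx":-1,"ty":52,"tz":0,"roll":0}
    - {"gripper":0.1,"tx":-1,"ty":97,"tz":0,"roll":0}
    - {"gripper":0.1,"tx":-2,"ty":142,"tz":0,"roll":0}
    - {"gripper":0.1,"tx":-2,"ty":187,"tz":0,"roll":0}
    - {"gripper":0.1,"tx":-3,"ty":232,"tz":0,"roll":0}
    - {"gripper":0.1,"tx":-3,"ty":277,"tz":0,"roll":0}
    - {"gripper":0.1,"tx":-4,"ty":322,"tz":0,"roll":0}

```text
time: 22.45
position: [536.5, -31.0, 289.9]
tcp_rot: [-0.485, -3.1, -0.001]
contact_force: [0.4, -0.5, -2.7]
width: 30.7
gripper_force: 50.5
```

Emit:
move_arm:
  series:
    - {"gripper":0.1,"tx":0,"ty":45,"tz":0,"roll":0}
    - {"gripper":0.1,"tx":-1,"ty":90,"tz":0,"roll":0}
    - {"gripper":0.1,"tx":-2,"ty":130,"tz":0,"roll":0}
    - {"gripper":0.1,"tx":-2,"ty":160,"tz":0,"roll":0}
    - {"gripper":0.1,"tx":-2,"ty":176,"tz":0,"roll":0}
    - {"gripper":0.1,"tx":-2,"ty":180,"tz":0,"roll":0}
    - {"gripper":0.1,"tx":-2,"ty":180,"tz":0,"roll":0}
    - {"gripper":0.1,"tx":-2,"ty":180,"tz":0,"roll":0}

```text
time: 23.25
position: [593.9, 135.7, 291.7]
tcp_rot: [-0.488, -3.103, 0.001]
contact_force: [0.2, -0.7, -3.5]
width: 30.7
gripper_force: 50.6
```

```bash
python3 -c "
from h import *
go(594.5,137,114.4)"
```

```text
t 23.2 pos [593.9 135.7 291.7] rot [-4.880e-01 -3.103e+00  1.000e-03] shift [ -0.3   1.5 177.3] w 30.7 gf 50.6 F [ 0.2 -0.7 -3.5] q6 -1.22
```

Emit:
move_arm:
  series:
    - {"gripper":0.1,"tx":0,"ty":1,"tz":35,"roll":0}
    - {"gripper":0.1,"tx":0,"ty":1,"tz":75,"roll":0}
    - {"gripper":0.1,"tx":0,"ty":1,"tz":115,"roll":0}
    - {"gripper":0.1,"tx":0,"ty":1,"tz":145,"roll":0}
    - {"gripper":0.1,"tx":0,"ty":1,"tz":164,"roll":0}
    - {"gripper":0.1,"tx":0,"ty":1,"tz":173,"roll":0}
    - {"gripper":0.1,"tx":0,"ty":1,"tz":175,"roll":0}
    - {"gripper":0.1,"tx":0,"ty":1,"tz":175,"roll":0}

```text
time: 24.05
position: [595.4, 137.2, 118.3]
tcp_rot: [0.487, 3.102, 0.0]
contact_force: [0.2, 0.3, -3.3]
width: 30.9
gripper_force: 50.5
```

Emit:
move_arm:
  series:
    - {"gripper":0.1,"tx":0,"ty":0,"tz":0,"roll":0}
    - {"gripper":0.1,"tx":0,"ty":0,"tz":1,"roll":0}
    - {"gripper":0.1,"tx":0,"ty":0,"tz":2,"roll":0}
    - {"gripper":0.1,"tx":0,"ty":0,"tz":2,"roll":0}
    - {"gripper":0.1,"tx":0,"ty":0,"tz":2,"roll":0}

```text
time: 24.55
position: [594.6, 137.8, 115.3]
tcp_rot: [0.486, 3.104, 0.0]
contact_force: [-0.4, -0.0, -4.1]
width: 30.8
gripper_force: 50.5
```

Emit:
move_arm:
  series:
    - {"gripper":0.1,"tx":0,"ty":0,"tz":0.7,"roll":0}
    - {"gripper":0.1,"tx":0,"ty":0,"tz":1.3,"roll":0}
    - {"gripper":0.1,"tx":0,"ty":0,"tz":1.3,"roll":0}

```text
time: 24.85
position: [595.0, 137.8, 114.5]
tcp_rot: [0.486, 3.103, 0.0]
contact_force: [-1.3, 0.7, 0.2]
width: 30.6
gripper_force: 51.0
```

Emit:
move_arm:
  series:
    - {"gripper":0.1,"tx":0,"ty":0,"tz":0.6,"roll":0}
    - {"gripper":0.1,"tx":0,"ty":0,"tz":0.6,"roll":0}

```text
time: 25.05
position: [595.3, 137.8, 114.5]
tcp_rot: [0.486, 3.102, 0.0]
contact_force: [-1.8, -0.3, 5.7]
width: 30.6
gripper_force: 51.5
```

Emit:
move_arm:
  series:
    - {"gripper":0.4,"tx":0,"ty":0,"tz":0,"roll":0}
    - {"gripper":0.5,"tx":0,"ty":0,"tz":0,"roll":0}
    - {"gripper":1,"tx":0,"ty":0,"tz":0,"roll":0}
    - {"gripper":1,"tx":0,"ty":0,"tz":0,"roll":0}
    - {"gripper":1,"tx":0,"ty":0,"tz":-10,"roll":0}
    - {"gripper":1,"tx":0,"ty":0,"tz":-40,"roll":0}
    - {"gripper":1,"tx":0,"ty":0,"tz":-80,"roll":0}
    - {"gripper":1,"tx":0,"ty":0,"tz":-110,"roll":0}

```text
time: 25.85
position: [595.3, 137.8, 226.5]
tcp_rot: [0.486, 3.101, 0.001]
contact_force: [0.1, -0.3, -0.8]
width: 85.3
gripper_force: 0.0
```

Emit:
move_arm:
  series:
    - {"gripper":1,"tx":-9,"ty":-45,"tz":0,"roll":0}
    - {"gripper":1,"tx":-17,"ty":-90,"tz":0,"roll":0}
    - {"gripper":1,"tx":-26,"ty":-135,"tz":0,"roll":0}
    - {"gripper":1,"tx":-34,"ty":-180,"tz":0,"roll":0}
    - {"gripper":1,"tx":-43,"ty":-225,"tz":0,"roll":0}
    - {"gripper":1,"tx":-46,"ty":-241,"tz":0,"roll":0}
    - {"gripper":1,"tx":-46,"ty":-241,"tz":0,"roll":0}
    - {"gripper":1,"tx":-46,"ty":-241,"tz":0,"roll":0}

```text
time: 26.65
position: [564.9, -105.2, 223.7]
tcp_rot: [0.486, 3.103, 0.001]
contact_force: [0.0, 0.2, -0.2]
width: 85.4
gripper_force: 0.0
```

Run:
```python
from h import *
near(565,-106)
go(565,-106,113)
c=cap('top');W=pts(c);w=W.reshape(-1,3)
for k,x,y in (('new',595,137),('second',499,140)):
    s=w[(np.linalg.norm(w[:,:2]-[x,y],axis=1)<30)&(w[:,2]>125)];print(k,((s.min(0)+s.max(0))/2).round(1),s[:,2].max())
hsv=cv2.cvtColor(c['pixels'],cv2.COLOR_RGB2HSV)
m=(hsv[:,:,0]<22)&(hsv[:,:,1]>60)&(hsv[:,:,2]>70)&(W[:,:,2]>60)&(W[:,:,2]<80);M=np.zeros_like(m);M[150:240,340:412]=1
print([np.round(x,1) for x in cv2.minAreaRect(W[m&M][:,:2].astype(np.float32))])
```

```text
938 [ 564.8 -106.7  136.3] [28. 28. 21.] 146.77951614505315
t 26.7 pos [ 564.9 -104.7  223.5] rot [4.850e-01 3.104e+00 1.000e-03] shift [ -0.5  -1.3 110.5] w 85.0 gf 0.0 F [-0.   0.  -0.6] q6 -1.64
new [595.1 139.3 139. ] 152.07085375307798
second [498.6 140.2 140.6] 152.58233978677265
[array([ 486.6, -354.3]), array([113.4, 201.5]), np.float64(75.5)]
```

Emit:
move_arm:
  series:
    - {"gripper":1,"tx":0,"ty":0,"tz":40,"roll":0}
    - {"gripper":1,"tx":0,"ty":-1,"tz":80,"roll":0}
    - {"gripper":1,"tx":0,"ty":-1,"tz":102,"roll":0}
    - {"gripper":1,"tx":0,"ty":-1,"tz":109,"roll":0}
    - {"gripper":1,"tx":0,"ty":-1,"tz":109,"roll":0}
    - {"gripper":0.5,"tx":0,"ty":-1,"tz":109,"roll":0}
    - {"gripper":0.2,"tx":0,"ty":-1,"tz":109,"roll":0}
    - {"gripper":0.2,"tx":0,"ty":-1,"tz":109,"roll":0}
  newtons: 40

```text
time: 27.55
position: [565.3, -107.0, 115.9]
tcp_rot: [0.486, 3.101, -0.001]
contact_force: [-0.1, 0.0, 0.2]
width: 44.3
gripper_force: 0.0
```

Emit:
move_arm:
  series:
    - {"gripper":0.2,"tx":0,"ty":0,"tz":0,"roll":0}
    - {"gripper":0.2,"tx":0,"ty":0,"tz":0,"roll":0}
    - {"gripper":0.2,"tx":0,"ty":0,"tz":0,"roll":0}
    - {"gripper":0.2,"tx":0,"ty":0,"tz":0,"roll":0}

```text
time: 27.95
position: [565.1, -106.8, 115.3]
tcp_rot: [0.486, 3.102, -0.0]
contact_force: [0.8, 1.2, 5.6]
width: 27.1
gripper_force: 39.4
```

Emit:
move_arm:
  series:
    - {"gripper":0.1,"tx":0,"ty":0,"tz":-10,"roll":0}
    - {"gripper":0.1,"tx":0,"ty":0,"tz":-35,"roll":0}
    - {"gripper":0.1,"tx":0,"ty":0,"tz":-70,"roll":0}
    - {"gripper":0.1,"tx":0,"ty":0,"tz":-105,"roll":0}
    - {"gripper":0.1,"tx":0,"ty":0,"tz":-125,"roll":0}
    - {"gripper":0.1,"tx":0,"ty":0,"tz":-130,"roll":0}
    - {"gripper":0.1,"tx":0,"ty":0,"tz":-130,"roll":0}

```text
time: 28.65
position: [564.3, -106.8, 244.3]
tcp_rot: [0.486, 3.103, -0.0]
contact_force: [0.1, 0.2, -2.6]
width: 26.6
gripper_force: 39.5
```

```bash
python3 -c "
from h import *
go(438.5,-342,245)"
```

```text
t 28.6 pos [ 564.3 -106.8  244.3] rot [ 0.486  3.103 -0.   ] shift [  47.8 -262.4   -0.6] w 26.6 gf 39.5 F [ 0.1  0.2 -2.6] q6 -1.64
```

Emit:
move_arm:
  series:
    - {"gripper":0.1,"tx":3,"ty":-14,"tz":0,"roll":0}
    - {"gripper":0.1,"tx":9,"ty":-52,"tz":0,"roll":0}
    - {"gripper":0.1,"tx":17,"ty":-97,"tz":0,"roll":0}
    - {"gripper":0.1,"tx":26,"ty":-142,"tz":0,"roll":0}
    - {"gripper":0.1,"tx":34,"ty":-187,"tz":0,"roll":0}
    - {"gripper":0.1,"tx":42,"ty":-228,"tz":0,"roll":0}
    - {"gripper":0.1,"tx":46,"ty":-253,"tz":0,"roll":0}
    - {"gripper":0.1,"tx":48,"ty":-262,"tz":0,"roll":0}

```text
time: 29.45
position: [435.9, -343.4, 242.1]
tcp_rot: [-0.491, -3.1, -0.003]
contact_force: [0.1, -0.4, -1.1]
width: 26.3
gripper_force: 39.7
```

Emit:
move_arm:
  series:
    - {"gripper":0.1,"tx":0,"ty":0,"tz":0,"roll":0}
    - {"gripper":0.1,"tx":0,"ty":0,"tz":0,"roll":0}
    - {"gripper":0.1,"tx":0,"ty":0,"tz":0,"roll":0}

```text
time: 29.75
position: [439.0, -340.3, 243.8]
tcp_rot: [-0.484, -3.104, -0.001]
contact_force: [-0.2, 0.4, -0.9]
width: 27.0
gripper_force: 39.7
```

```bash
python3 -c "
from h import *
go(438.5,-342,111.3)
cap('wrist','w4.png')"
```

```text
t 29.8 pos [ 439.  -340.3  243.8] rot [-4.840e-01 -3.104e+00 -1.000e-03] shift [ -0.2  -1.8 132.5] w 27.0 gf 39.7 F [-0.2  0.4 -0.9] q6 -2.13
```

View pics/w4.png

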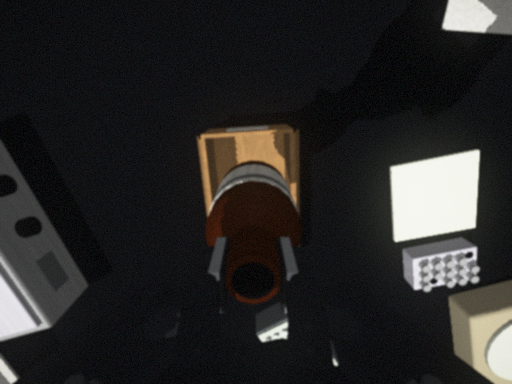

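The bottle hangs upright at (252,240), centred sideways over the open carton cell, whose rim spans columns 198–300. I'm lowering it.

Emit:
move_arm:
  series:
    - {"gripper":0.1,"tx":0,"ty":-2,"tz":15,"roll":0}
    - {"gripper":0.1,"tx":0,"ty":-2,"tz":40,"roll":0}
    - {"gripper":0.1,"tx":0,"ty":-2,"tz":65,"roll":0}
    - {"gripper":0.1,"tx":0,"ty":-2,"tz":90,"roll":0}
    - {"gripper":0.1,"tx":0,"ty":-2,"tz":112,"roll":0}
    - {"gripper":0.1,"tx":0,"ty":-2,"tz":125,"roll":0}
    - {"gripper":0.1,"tx":0,"ty":-2,"tz":130,"roll":0}
    - {"gripper":0.1,"tx":0,"ty":-2,"tz":130,"roll":0}

```text
time: 30.6
position: [437.9, -343.0, 113.7]
tcp_rot: [-0.486, -3.103, -0.001]
contact_force: [0.1, 0.4, -1.6]
width: 26.7
gripper_force: 39.8
```

Emit:
move_arm:
  series:
    - {"gripper":0.1,"tx":0,"ty":0,"tz":0,"roll":0}
    - {"gripper":0.1,"tx":0,"ty":0,"tz":1,"roll":0}
    - {"gripper":0.1,"tx":0,"ty":0,"tz":2,"roll":0}
    - {"gripper":0.1,"tx":0,"ty":0,"tz":2,"roll":0}
    - {"gripper":0.1,"tx":0,"ty":0,"tz":2,"roll":0}

```text
time: 31.1
position: [438.0, -343.5, 112.5]
tcp_rot: [0.486, 3.103, -0.0]
contact_force: [-1.0, 0.7, -1.2]
width: 26.8
gripper_force: 39.8
```

Emit:
move_arm:
  series:
    - {"gripper":0.1,"tx":0,"ty":0,"tz":0.7,"roll":0}
    - {"gripper":0.1,"tx":0,"ty":0,"tz":1.4,"roll":0}
    - {"gripper":0.1,"tx":0,"ty":0,"tz":1.4,"roll":0}

```text
time: 31.4
position: [438.2, -343.5, 111.4]
tcp_rot: [0.486, 3.103, -0.0]
contact_force: [-0.5, 0.5, 1.2]
width: 26.6
gripper_force: 40.0
```

Emit:
move_arm:
  series:
    - {"gripper":0.1,"tx":0,"ty":0,"tz":0.6,"roll":0}
    - {"gripper":0.1,"tx":0,"ty":0,"tz":0.6,"roll":0}

```text
time: 31.6
position: [438.4, -343.7, 111.4]
tcp_rot: [0.486, 3.103, -0.001]
contact_force: [-0.7, 2.3, 5.0]
width: 26.6
gripper_force: 40.4
```

Emit:
move_arm:
  series:
    - {"gripper":0.4,"tx":0,"ty":0,"tz":0,"roll":0}
    - {"gripper":0.5,"tx":0,"ty":0,"tz":0,"roll":0}
    - {"gripper":1,"tx":0,"ty":0,"tz":0,"roll":0}
    - {"gripper":1,"tx":0,"ty":0,"tz":0,"roll":0}
    - {"gripper":1,"tx":0,"ty":0,"tz":-10,"roll":0}
    - {"gripper":1,"tx":0,"ty":0,"tz":-40,"roll":0}
    - {"gripper":1,"tx":0,"ty":0,"tz":-80,"roll":0}
    - {"gripper":1,"tx":0,"ty":0,"tz":-120,"roll":0}

```text
time: 32.4
position: [437.7, -343.1, 232.0]
tcp_rot: [-0.486, -3.103, -0.0]
contact_force: [0.9, -0.4, 0.2]
width: 85.6
gripper_force: 0.0
```

Emit:
move_arm:
  series:
    - {"gripper":1,"tx":0,"ty":0,"tz":-30,"roll":0}
    - {"gripper":1,"tx":0,"ty":0,"tz":-60,"roll":0}
    - {"gripper":1,"tx":0,"ty":0,"tz":-60,"roll":0}
    - {"gripper":1,"tx":0,"ty":0,"tz":-60,"roll":0}

```text
time: 32.8
position: [438.1, -343.5, 291.3]
tcp_rot: [0.486, 3.102, -0.002]
contact_force: [1.1, -0.2, -0.7]
width: 85.4
gripper_force: 0.0
```

Run:
```python
from h import *
c=cap('scene','s5.png');W=pts(c).reshape(-1,3)
for k,x,y in (('new',595,138),('second',499,140),('oldest',471,350),('empty',438,-343),('ret',537,-365)):
    s=W[(np.linalg.norm(W[:,:2]-[x,y],axis=1)<30)&(W[:,2]>125)];print(k,((s.min(0)+s.max(0))/2).round(1),s[:,2].max().round(1))
go(438,-343,290)
```

```text
new [597.  139.5 137.9] 150.8
second [502.4 141.3 137.5] 150.1
oldest [473.8 350.1 137.7] 150.0
empty [ 447.  -342.7  301. ] 476.3
ret [ 539.3 -365.4  134.3] 143.0
t 32.9 pos [ 437.7 -343.1  289.7] rot [-4.860e-01 -3.103e+00 -1.000e-03] shift [-0.3  0.2 -0.3] w 85.5 gf 0.0 F [1.  0.9 0.6] q6 -2.13
```

View pics/s5.png

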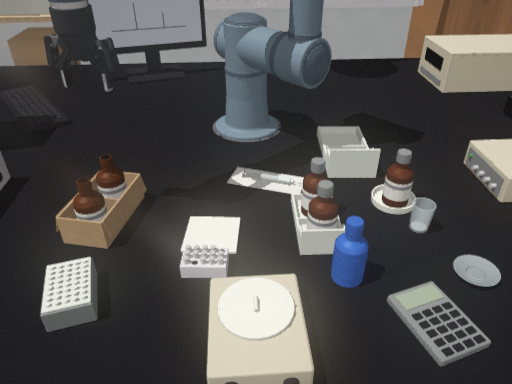

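The picture shows every bottle upright in its place: the oldest at (398,185), second and new at (315,185) and (322,210), and the empties in the carton at (110,180) and (90,205). The gripper is clear of all of them, so I'm handing in.

```bash
python3 -c "
from h import *
print(r.hand_in())"
```

```text
the job is handed in; nothing more can be done
None
```

The job is handed in, about 33 s in: the oldest bottle is on the drip tray, the second is in the front place, the new one is in the back place and the empty is in its carton cell, all upright in the last picture.

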